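Film the amber vial on the coasting carousel

ROBOT

A 6-joint arm with a two-finger parallel gripper is mounted at the origin on the work surface. World frame = base frame: x ahead of the robot, y to its left, z up, the work surface at z = 0. Lengths are in m, angles in rad, forces in N, time in s.
With the tool pointing down it reaches from about 0.25 to 0.725 m from the base axis. Payload 4 kg.
Tool frame: the origin (TCP) lies between the finger pads, 19 mm behind the fingertips; this is the grasp point; z points along the fingers, y is the line along which they close (so a half turn about z gives the same grasp; the last joint's range is limited). The gripper opens to 85 mm and grips with 20 to 120 N. Pads are 22 mm wide; open, the fingers measure 114 mm over their backs; the gripper's body (76 mm by 85 mm) begins 54 mm behind the grasp point. The pads swing forward as they close: fully open they stand 13 mm farther back than shut.
Start: joints at [-1.106, 0.241, 0.005, 1.335, 0, 1.571], TCP at [0.224, -0.447, 0.25] pointing down, gripper open.
Joint ranges: [-2.72, 2.72], [-1.05, 1.87], [-1.09, 1.28], [-1.99, 2.15], [-1.42, 1.44], [-3.14, 3.14]. Speed limits (rad/s): [2.79, 2.79, 3.14, 3.14, 3.14, 3.14].

INTERFACE

Orientations are given as a unit quaternion [x, y, z, w].
In Python, from workcell import * gives the robot as it stands. The module is installed in compiled form; this text tells all that it offers.
- The arm moves only by the tool send_rows, never from a script. Its argument "steps" is text: rows parted by semicolons, each of 7 numbers parted by spaces: the opening, from -1 (shut) to 1 (fully open), then the shift along the world's x, y, z in m, then the turn, a rotation vector about the world's x, y, z in rad. A call has exactly 5 rows; each row shifts and turns the commanded pose from where the row before left it; what a row does not reach is not made up. A row lasts 1/12 s, in which the tool goes at most 41.7 mm and 7.16 degrees, less where a joint would pass 70% of its speed; a pose out of reach is approached as far as the arm can. A call is refused whole if a number of a shift passes 0.0417 or a number of a turn 0.125, either way. A call with a gripper value outside its range is refused whole. The fingers move at their own pace and stop on an object; the grip force is fixed at half the most. Time passes only in rows, so rows that do not move let the fingers close, or fill a call up. It gives the time, the measured TCP pose, the force, the opening and the grip force at its end, in the units of the state.
- get_obs(): the state, without advancing time (a new reading comes with each control period).
- camera(name): name is "scene" or "top" or "wrist"; returns a dict with "frame" (384x512x3 uint8, red, green, blue), "range_z" (384x512 float32, m along the optical axis (not along the pixel's ray), 0 where there is no reading), "camera_matrix" (3x3 intrinsics, pixels), "extrinsics" (4x4, takes a point from world to camera coordinates); the wrist camera has in their place "T_tool_cam" (4x4, takes a point from camera to tool coordinates, whose origin is the TCP and whose axes are the flange's). Camera axes: x right, y down, z forward; pixel columns grow to the right and rows downward; lengths in m; the calibration is good to about 2 mm. The wrist camera is an equidistant fisheye: a pixel r from the principal point sees the ray r / f radians off the axis. A picture is of the moment at which its call begins: read the wrist's pose just before it.
- job_done(): hands the job in; it is judged then, once.
The state is a dict: "clock": time; "joint_pos": joint angles; "joint_vel": joint speeds; "tau": joint torques, N m; "eef_pos": TCP position; "tool_rot": TCP orientation; "ft_force": force on the tool from outside, world axes, zero at the start; "ft_torque": the same for the moment, N m; "grip_width": finger opening in m; "grasp_force": force on a finger pad.
Only numpy, scipy, OpenCV 4.12 (cv2) and the standard library are available. Lean on these libraries where they do the work, as an engineer would, in place of code of your own. Each camera call takes 0.05 s, during which the arm holds its last target. There are 200 camera calls.

TASK

For a settling check, gently push the carousel by its knob until it coasts briskly, let go, and keep the middle of the gripper over the amber vial, fingertips 1 to 6 cm above its cap and within 2 cm sideways, for at least five seconds without a break while it turns freely, still faster than one turn in ten seconds, so that the wrist camera can film it. Finish with the gripper poised in the same way over the amber vial once the carousel has come to rest. Never touch a vial, never spin the carousel faster than one turn in two and a half seconds, and leave the bottle, dishes and tray alone.

Things in the scene. Friction and masses are not known exactly. Their poses are not given: they have to be found in the camera images.
- foot: White round foot of the vial carousel, 190 mm across, fixed to the bench. Origin: centre of its underside, on the bench and on the carousel's upright turning axis; z up. On it a black disc, 260 mm across, its top face 60 mm above the bench, turns freely on a bearing; a low hub of radius 22 mm in its middle reaches 74 mm.
- carousel (a joint): Angle of the disc about its upright axis, rad, counter-clockwise from above positive, turning without end (values run past pi). At q the knob stands in direction q from the axis (0 is +x), the amber vial in direction q + 2.094. Inertia nominally 0.016 kg m2; bearing drag 0.0011 N m plus 0.0005 N m s/rad: it coasts from 1.6 to 0.6 rad/s in about 10 s, to rest some 8 s later.
- knob_top (a point): Centre of the top of the knob that the carousel is pushed by: an upright steel pin, 24 mm diameter, with a blue top, standing 60 mm high on the disc, 105 mm from the axis; its top is 120 mm above the bench. It turns with the disc; push it sideways, along its circle.
- amber_top (a point): Centre of the top of the orange cap of the amber vial, 110 mm above the bench, 105 mm from the axis. Turns with the disc.
- vials: The five vials, clamped in the disc on the knob's circle (105 mm radius) at 60, 120, 180, 240 and 300 degrees counter-clockwise from the knob; each 36 mm diameter, 50 mm high, tops 110 mm above the bench. The one at 120 degrees is amber with an orange cap, the others clear with white caps. Origin on the turning axis at bench height, x axis towards the knob.
- flask: Bystander: clear bottle with blue cap, 68 mm diameter, 130 mm high, loose; origin at the centre of its underside.
- dishes: Bystander: stack of three pink culture dishes, 90 mm diameter, 53 mm high, loose; origin at the centre of its underside.
- tray: Bystander: grey open tray, 100 x 140 mm, 50 mm high, loose; origin at the centre of its underside.

How it is judged:
On the way, in this order (a step that is already met when the one before it is completed fails the run):
1. the carousel is set turning faster than one turn in ten seconds ((velocity of joint carousel above 0.63 rad/s or velocity of joint carousel below -0.63 rad/s)), for 0.1 s.
2. the TCP stays over the amber vial (within 25 mm sideways, 25 to 90 mm above its cap) for 5 s without a break, nothing touching the carousel, which still turns faster than 0.6 rad/s (horizontal distance between the grasp point and amber_top below 0.025 m and z of the grasp point in the frame of foot between 0.135 and 0.2 m and contact force between the arm and foot below 0.2 N and (velocity of joint carousel above 0.6 rad/s or velocity of joint carousel below -0.6 rad/s)), for 5 s.
3. the carousel stands still, the gripper poised over the amber vial (horizontal distance between the grasp point and amber_top below 0.025 m and z of the grasp point in the frame of foot between 0.135 and 0.2 m and contact force between the arm and foot below 0.2 N and velocity of joint carousel between -0.04 and 0.04 rad/s), for 0.3 s.
At the end, for the whole second after the job is handed in: The carousel stands still (under 0.04 rad/s), the TCP is within 25 mm sideways of the amber vial's axis and 25 to 90 mm above its cap (fingertips about 1 to 7 cm), the arm does not touch the carousel, the bystanders are where they were (30 mm) (all of step 3 and distance of each of flask, dishes, tray from where it was at the start of the episode below 0.03 m).
It fails at once if a vial is touched by the robot (contact force between the arm and vials above 0.5 N).
It fails at once if the carousel is spun too fast (over 2.8 rad/s) (velocity of joint carousel above 2.8 rad/s or velocity of joint carousel below -2.8 rad/s).
It fails at once if the carousel is rammed or pressed with more than 30 N (contact force between the arm and foot above 30 N).
It fails at once if the bottle, dishes or tray is pushed away or knocked over (distance of any of flask, dishes, tray from where it was at the start of the episode above 0.03 m or angle between any of flask, dishes, tray's own z axis and vertical above 0.5 rad).
It also fails if it takes over 72 s, if anything falls off the work surface, if the arm or the gripper's body presses on something with over 40 N, if the wrist force passes 120 N, or if a joint passes its speed limit or range.

## Working session

There is one attempt and no reset: what is moved stays moved. The work goes in short steps, Python scripts to look and compute and a tool call to move; the robot and the scene stay as the last step left them, time stands still between calls to the robot, and variables do not carry over. Pictures are saved under pics/ and viewed, at most 10 in all, crops included, and the job is handed in when it is done.

Besides the shell and the picture viewer there is one more tool, called after "Call:" as name(argument=value, ...), one argument or row to a line, values as JSON. send_rows: Moves the arm, as the interface text tells. Its arguments: {"type":"object","properties":{"steps":{"type":"string"}},"required":["steps"]}

```bash
mkdir -p pics; python3 - <<'E'
from workcell import *
import cv2,numpy as np
o=get_obs();print(o)
c=camera("top");print(c["camera_matrix"],c["extrinsics"])
cv2.imwrite("pics/top0.png",c["frame"][...,::-1]);np.savez("top0.npz",**c)
E
```

```text
{'clock': 0.0, 'joint_pos': array([-1.10598555e+00,  2.41430622e-01,  3.72787560e-03,  1.33518423e+00,
       -8.84871910e-06,  1.57078670e+00]), 'joint_vel': array([-6.52346267e-05,  8.23171346e-04,  1.56740471e-04, -5.89607048e-04,
        6.95238226e-04,  6.48016487e-04]), 'tau': array([ 7.19613727e-04, -3.72314680e+01,  2.52410352e+01,  1.70409190e-02,
        2.53319934e-05, -7.34225267e-06]), 'eef_pos': array([ 0.22386219, -0.44643107,  0.24910549]), 'tool_rot': array([ 9.73113562e-01,  2.30323473e-01, -2.45058807e-04, -1.01620456e-03]), 'ft_force': array([-0.49344293,  0.43141532, -0.57865285]), 'ft_torque': array([-0.02701081, -0.00137607, -0.00107103]), 'grasp_force': 0.0, 'grip_width': 0.08571377864281414}
[[364.45973969   0.         263.77864816]
 [  0.         364.45973969 192.14297894]
 [  0.           0.           1.        ]] [[ 0.01544555 -0.99980911 -0.01196573 -0.00823931]
 [-0.98045935 -0.01279725 -0.19630512  0.56129525]
 [ 0.19611452  0.01476396 -0.98046985  1.18191844]
 [ 0.          0.          0.          1.        ]]
```

View pics/top0.png

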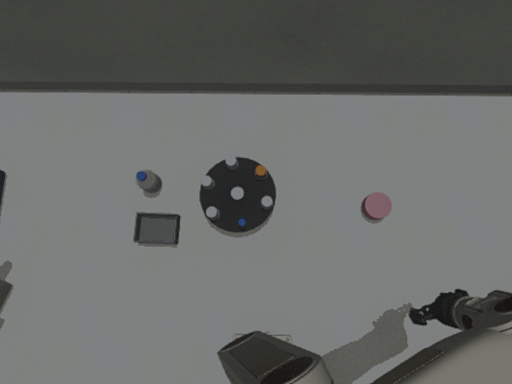

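The top picture shows the carousel centred near (238,194), with the blue knob at (241,222) and the orange cap at (261,171). The bottle and tray are to its left and the dishes to its right at (377,206).

```bash
cat > h.py <<'E'
from workcell import *
import cv2,numpy as np
def onplane(c,u,v,z):
    K,E=c["camera_matrix"],c["extrinsics"];R,t=E[:3,:3],E[:3,3]
    d=R.T@np.linalg.inv(K)@np.array([u,v,1.]);o=-R.T@t
    return (o+d*(z-o[2])/d[2])[:2]
def blobs(c,col,win,z):
    hsv=cv2.cvtColor(c["frame"],cv2.COLOR_RGB2HSV)
    m={"o":cv2.inRange(hsv,(5,130,80),(22,255,255)),"b":cv2.inRange(hsv,(100,130,50),(125,255,255)),
       "w":cv2.inRange(hsv,(0,0,130),(180,50,255))}[col]
    n,l,s,ce=cv2.connectedComponentsWithStats(m)
    return [(int(s[i,4]),ce[i].round(1),onplane(c,*ce[i],z).round(4)) for i in range(1,n) if s[i,4]>5 and win[0]<ce[i][0]<win[1] and win[2]<ce[i][1]<win[3]]
E
python3 - <<'E'
from h import *
c=dict(np.load("top0.npz"))
W=(195,280,150,240)
for k,z in(("o",.11),("b",.12),("w",.11)): print(k,blobs(c,k,W,z))
print(onplane(c,237.5,193.5,.074),onplane(c,377,206,.05),onplane(c,142,176,.13),onplane(c,180,230,.05))
c=camera("scene");np.savez("s0.npz",**c)
for k,z in(("o",.11),("b",.12)): print(k,blobs(c,k,(0,512,0,384),z))
E
```

```text
o [(89, array([260.1, 170.2]), array([0.6238, 0.0121]))]
b [(49, array([241.4, 221.7]), array([0.4522, 0.0681]))]
w [(11, array([215.9, 151.8]), array([0.685 , 0.1601])), (70, array([234.3, 158. ]), array([0.6645, 0.0982])), (8, array([220.1, 159. ]), array([0.6604, 0.1451])), (6, array([215.3, 161.2]), array([0.6528, 0.1607])), (7, array([210.9, 165.7]), array([0.637 , 0.1748])), (6, array([205.5, 171. ]), array([0.6189, 0.1916])), (47, array([206. , 180.3]), array([0.5874, 0.1885])), (8, array([275.5, 182.2]), array([ 0.5839, -0.0388])), (9, array([198.8, 185.7]), array([0.5692, 0.2113])), (59, array([237.2, 192.5]), array([0.5483, 0.0851])), (35, array([198.8, 201.2]), array([0.5179, 0.2087])), (7, array([277.6, 194. ]), array([ 0.5449, -0.0458])), (47, array([266.8, 200.7]), array([ 0.5223, -0.0113])), (54, array([211.1, 211.4]), array([0.4853, 0.1675])), (6, array([260.2, 230.8]), array([0.425 , 0.0085])), (11, array([223.2, 235.5]), array([0.4084, 0.1255])), (11, array([246.5, 239.1]), array([0.3983, 0.0514])), (11, array([239.5, 239.4]), array([0.3971, 0.0733]))]
[0.55189751 0.08730173] [ 0.5198007  -0.38273481] [0.59449287 0.39268668] [0.4294557  0.27857393]
o [(2119, array([387.6,  34.2]), array([0.1987, 2.5418])), (84, array([278.8, 195.7]), array([0.6277, 0.0081]))]
b [(24, array([128.9,  85.7]), array([-0.557 ,  0.4488])), (102, array([ 90.2, 101.1]), array([-0.5339,  0.1898])), (14, array([324.1, 139.9]), array([0.5913, 0.4162])), (13, array([243. , 168.8]), array([0.454 , 0.0664]))]
```

Call:
send_rows(
  steps="-1 0.0165 0.0314 0 0 0 0;-1 0.0165 0.0314 0 0 0 0;-1 0.0165 0.0314 0 0 0 0;-1 0.0165 0.0314 0 0 0 0;-1 0.0165 0.0314 0 0 0 0",
)

```text
clock: 0.52
eef_pos: [0.3067, -0.2883, 0.2496]
tool_rot: [0.973, 0.23, -0.0, -0.0]
ft_force: [0.5, -0.3, 0.4]
grip_width: 0.0256
grasp_force: 0.0
```

Call:
send_rows(
  steps="-1 0.0165 0.0314 0 0 0 0;-1 0.0165 0.0314 0 0 0 0;-1 0.0165 0.0314 0 0 0 0;-1 0.0165 0.0314 0 0 0 0;-1 0.0165 0.0314 0 0 0 0",
)

```text
clock: 0.93
eef_pos: [0.3893, -0.1312, 0.2498]
tool_rot: [0.973, 0.23, -0.0, -0.0]
ft_force: [1.0, -0.3, -0.3]
grip_width: -0.0002
grasp_force: 0.0
```

Call:
send_rows(
  steps="-1 0.0165 0.0314 0 0 0 0;-1 0.0165 0.0314 0 0 0 0;-1 0.0165 0.0314 0 0 0 0;-1 0.0165 0.0314 0 0 0 0;-1 0.0165 0.0314 0 0 0 0",
)

```text
clock: 1.35
eef_pos: [0.4718, 0.0258, 0.2497]
tool_rot: [0.973, 0.23, -0.0, -0.0]
ft_force: [0.1, -0.5, -0.3]
grip_width: -0.0
grasp_force: 0.0
```

Call:
send_rows(
  steps="-1 0 0 -0.03 0 0 0;-1 0 0 -0.03 0 0 0;-1 0 0 0 0 0 0;-1 0 0 0 0 0 0;-1 0 0 0 0 0 0",
)

```text
clock: 1.77
eef_pos: [0.472, 0.0238, 0.191]
tool_rot: [0.973, 0.23, 0.0, 0.0]
ft_force: [0.1, 0.4, 1.0]
grip_width: -0.0003
grasp_force: 0.0
```

```bash
python3 - <<'E'
from h import *
o=get_obs();print(o["clock"],o["eef_pos"],o["joint_pos"],o["grip_width"])
c=camera("scene");f=c["frame"];cv2.imwrite("pics/s1.png",cv2.resize(f[90:290,170:400,::-1],None,fx=3,fy=3)[:600,:800])
print(blobs(c,"o",(200,400,120,300),.11),blobs(c,"b",(200,300,120,300),.12))
E
```

```text
1.7667 [0.47197769 0.02381448 0.1910004 ] [ 5.04214730e-02  2.21938692e-01 -1.77100117e-01  1.17115057e+00
 -1.23487868e-05  2.72773073e+00] -0.00034517899923445686
[(90, array([278.8, 195.8]), array([0.6279, 0.0076]))] [(9, array([243.7, 168.8]), array([0.4557, 0.068 ]))]
```

View pics/s1.png

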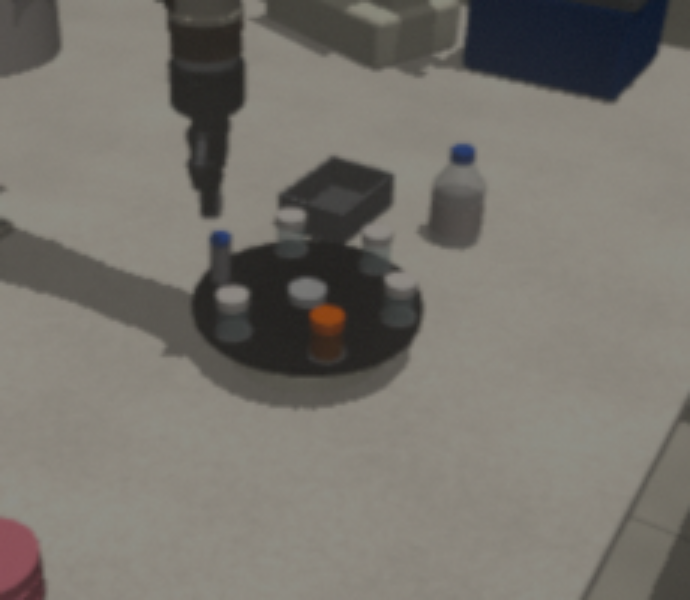

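The scene view shows the closed gripper on the -y side of the blue knob, with the knob at full-frame pixel (244,169) and the amber vial at (279,196). Next I turn the tool to free up wrist range, then lower the finger behind the knob.

Call:
send_rows(
  steps="-1 0 0 0 0 0 0.125;-1 0 0 0 0 0 0.125;-1 0 0 0 0 0 0.125;-1 0 0 0 0 0 0.125;-1 0 0 0 0 0 0.125",
)

```text
clock: 2.23
eef_pos: [0.4729, 0.0235, 0.1923]
tool_rot: [0.854, 0.52, 0.002, 0.001]
ft_force: [1.1, -0.4, 1.1]
grip_width: 0.0001
grasp_force: 0.0
```

Call:
send_rows(
  steps="-1 0 0 -0.015 0 0 0.125;-1 0 0 -0.02 0 0 0.125;-1 0 0 -0.02 0 0 0.125;-1 0 0 -0.015 0 0 0;-1 0 0 0 0 0 0",
)

```text
clock: 2.65
eef_pos: [0.4707, 0.0234, 0.1191]
tool_rot: [0.744, 0.668, -0.001, -0.001]
ft_force: [-0.1, -0.2, 0.3]
grip_width: 0.0
grasp_force: 0.0
```

```bash
cat > push.py <<'E'
import numpy as np
C=np.array([.555,.087]);R=.105
E
python3 - <<'E'
from h import *
o=get_obs();print(o["clock"],o["eef_pos"],o["joint_pos"],o["ft_force"])
c=camera("scene");f=c["frame"];cv2.imwrite("pics/s2.png",cv2.resize(f[120:260,190:340,::-1],None,fx=4,fy=4))
C=np.array([.555,.087]);R=.105
# push: finger angle profile, accelerating to -1.85 rad/s
d=np.array([.04,.06,.08,.1,.12,.135,.145,.15,.155,.155])
a=-2.49-np.r_[0,np.cumsum(d)]
P=C+R*np.c_[np.cos(a),np.sin(a)]
print(np.diff(P,axis=0).round(4).tolist(),a[-1],P[-1])
E
```

```text
2.65 [0.47073544 0.02343844 0.11910579] [ 4.97253277e-02  2.89143320e-01 -2.92100966e-01  9.91761415e-01
  4.08566436e-05  1.72789646e+00] [-0.12627425 -0.24448437  0.25538469]
[[-0.0025, 0.0034], [-0.0035, 0.0053], [-0.0041, 0.0073], [-0.0043, 0.0096], [-0.0039, 0.012], [-0.0026, 0.0139], [-0.0007, 0.0152], [0.0016, 0.0157], [0.0041, 0.0157], [0.0065, 0.0149]] -3.6300000000000003 [0.46227647 0.1362681 ]
```

View pics/s2.png

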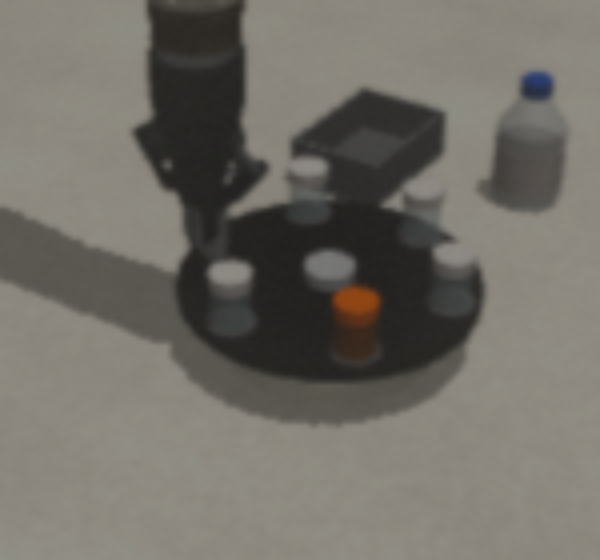

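The scene picture shows the fingers down beside the knob, which they now hide. The amber cap is unchanged at full-frame pixel (279,195). I'm writing the estimator and planner before the push.

```bash
cat > est.py <<'E'
import sys,json,os
from h import *
from scipy.optimize import least_squares
C=np.array([.555,.087]);R=.105;OFF=2*np.pi/3
def measure(names):
    out=[]
    for n in names:
        t=get_obs()["clock"];c=camera(n)
        for col,z,off,amin in(("o",.11,OFF,35),("b",.12,0,9)):
            for a,px,p in blobs(c,col,(0,512,0,384),z):
                if a>=amin and a<400 and abs(np.hypot(*(p-C))-R)<.015:
                    out.append([t,float(np.arctan2(*(p-C)[::-1])-off),n+col,a])
    return out
def coast(q0,w0,s,t): # free coasting from t=0, w0<0
    A,B=2.2,32./s
    w=abs(w0);te=B*np.log((w+A)/A);t=np.clip(t,None,te)
    return q0+np.sign(w0)*((w+A)*B*(1-np.exp(-t/B))-A*t), np.sign(w0)*((w+A)*np.exp(-t/B)-A)
def fit(log):
    t=np.array([l[0] for l in log]);q=np.array([l[1] for l in log]);t0=t[0]
    wrap=lambda e:(e+np.pi)%(2*np.pi)-np.pi
    best=None
    for w in(-2.4,-1.9,-1.4):
        r=least_squares(lambda x:np.r_[wrap(coast(x[0],x[1],x[2],t-t0)[0]-q),(x[2]-1)*.1],[q[0],w,1],loss="soft_l1",f_scale=.05)
        if best is None or r.cost<best.cost:best=r
    return t0,best.x,np.round(best.fun[:-1],3)
def main(names,n,fresh=False):
    log=[] if fresh or not os.path.exists("log.json") else json.load(open("log.json"))
    new=measure(names);log+=new;json.dump(log,open("log.json","w"))
    t0,x,res=fit(log);o=get_obs();t=o["clock"];p=o["eef_pos"]
    q,w=coast(*x,t-t0);a=q+OFF;g=C+R*np.array([np.cos(a),np.sin(a)])
    print("t",t,"x",x.round(3),"res",res[-8:],"w",round(w,3),"err mm",((p[:2]-g)*1e3).round(1),"z",p[2].round(4),[m[2:] for m in new])
    k=np.arange(1,n+1)/12;q,w=coast(*x,t+k-t0);a=q+OFF
    T=np.vstack([p[:2],C+R*np.c_[np.cos(a),np.sin(a)]]);D=np.diff(T,axis=0)
    for i in range(n): print(*("%.4f"%v for v in D[i]),"|" if i%5==4 else "",end="\n" if i%5==4 else " ; ")
    print("w end",w[-1].round(3))
if __name__=="__main__":
    main(sys.argv[1].split(",") if sys.argv[1] else [],int(sys.argv[2]),len(sys.argv)>3)
E
python3 - <<'E'
from est import *
c=dict(np.load("top0.npz"))
print(measure(["top","scene"]))
d=np.array([.06,.05,.035,.025,.025, .025,.025,.03,.04,.055, .07,.085,.1,.115,.13, .14,.15,.155,.135,.12, .09,.06,.03,0,0])
a=-2.49-np.r_[0,np.cumsum(d)]
P=C+R*np.c_[np.cos(a),np.sin(a)]
for i,r in enumerate(np.diff(P,axis=0).round(4)): print(*r,end="\n" if i%5==4 else ";")
print(P[-1])
E
```

```text
[[2.7, -2.8608510120449706, 'topo', 49], [2.75, -2.921027248033651, 'sceneo', 89]]
-0.0037 0.0051;-0.0028 0.0044;-0.0018 0.0032;-0.0012 0.0023;-0.0012 0.0023
-0.0011 0.0024;-0.0011 0.0024;-0.0012 0.0029;-0.0015 0.0039;-0.0018 0.0055
-0.0018 0.0071;-0.0015 0.0088;-0.0008 0.0105;0.0004 0.0121;0.0021 0.0135
0.0042 0.0141;0.0066 0.0143;0.009 0.0135;0.0095 0.0105;0.0095 0.0082
0.0078 0.0054;0.0054 0.0032;0.0028 0.0015;0.0 0.0;0.0 0.0
[0.50722343 0.1805008 ]
```

Call:
send_rows(
  steps="-1 -0.0037 0.0051 0 0 0 0;-1 -0.0028 0.0044 0 0 0 0;-1 -0.0018 0.0032 0 0 0 0;-1 -0.0012 0.0023 0 0 0 0;-1 -0.0012 0.0023 0 0 0 0",
)

```text
clock: 3.22
eef_pos: [0.4609, 0.0418, 0.1204]
tool_rot: [0.743, 0.669, 0.0, 0.0]
ft_force: [0.3, 0.7, -0.1]
grip_width: 0.0003
grasp_force: 0.0
```

Call:
send_rows(
  steps="-1 -0.0011 0.0024 0 0 0 0;-1 -0.0011 0.0024 0 0 0 0;-1 -0.0012 0.0029 0 0 0 0;-1 -0.0015 0.0039 0 0 0 0;-1 -0.0018 0.0055 0 0 0 0",
)

```text
clock: 3.63
eef_pos: [0.4542, 0.0586, 0.12]
tool_rot: [0.744, 0.668, -0.0, 0.0]
ft_force: [1.2, 0.9, 0.4]
grip_width: 0.0001
grasp_force: 0.0
```

Call:
send_rows(
  steps="-1 -0.0018 0.0071 0 0 0 0;-1 -0.0015 0.0088 0 0 0 0;-1 -0.0008 0.0105 0 0 0 0;-1 0.0004 0.0121 0 0 0 0;-1 0.0021 0.0135 0 0 0 0",
)

```text
clock: 4.05
eef_pos: [0.4522, 0.1115, 0.12]
tool_rot: [0.744, 0.669, -0.0, -0.0]
ft_force: [-0.1, -0.8, -0.2]
grip_width: -0.0002
grasp_force: 0.2
```

Call:
send_rows(
  steps="-1 0.0042 0.0141 0 0 0 0;-1 0.0066 0.0143 0 0 0 0;-1 0.009 0.0135 0 0 0 0;-1 0.0095 0.0105 0.01 0 0 0;-1 0.0095 0.0082 0.015 0 0 0",
)

```text
clock: 4.47
eef_pos: [0.4901, 0.1727, 0.1437]
tool_rot: [0.743, 0.669, -0.002, -0.001]
ft_force: [0.3, -0.0, 0.2]
grip_width: -0.0005
grasp_force: 0.0
```

Call:
send_rows(
  steps="-1 0.0078 0.0054 0.02 0 0 0;-1 0.0054 0.0032 0 0 0 0;-1 0.0028 0.0015 0 0 0 0;-1 0 0 0 0 0 0;-1 0 0 0 0 0 0",
)

```text
clock: 4.88
eef_pos: [0.5062, 0.181, 0.1637]
tool_rot: [0.743, 0.669, -0.001, -0.001]
ft_force: [-0.8, 0.2, -0.2]
grip_width: 0.0003
grasp_force: 0.0
```

```bash
sed -i 's/if a>=amin and/if a>=(70 if n+col=="topo" else amin) and/' est.py; python3 est.py top,scene,top,scene,top,scene 20 fresh; cat log.json
```

```text
t 5.1833 x [-5.125 -1.707  0.999] res [ 0.024 -0.015 -0.023  0.007  0.036 -0.006 -0.001 -0.005] w -1.67 err mm [49.  53.4] z 0.1647 [['topo', 105], ['topb', 27], ['sceneo', 62], ['sceneb', 14], ['topo', 104], ['topb', 36], ['sceneo', 59], ['sceneb', 16], ['topo', 101], ['topb', 37], ['sceneo', 59], ['sceneb', 14]]
-0.0424 -0.0404  ; 0.0082 0.0119  ; 0.0097 0.0106  ; 0.0110 0.0091  ; 0.0121 0.0075 |
0.0129 0.0058  ; 0.0135 0.0040  ; 0.0138 0.0022  ; 0.0139 0.0003  ; 0.0137 -0.0015 |
0.0133 -0.0033  ; 0.0127 -0.0049  ; 0.0119 -0.0065  ; 0.0109 -0.0079  ; 0.0097 -0.0092 |
0.0084 -0.0102  ; 0.0070 -0.0112  ; 0.0055 -0.0119  ; 0.0040 -0.0124  ; 0.0024 -0.0127 |
w end -1.474
[[4.8833, -5.138688318164258, "topo", 105], [4.8833, 1.151132182507023, "topb", 27], [4.9333, -5.1731961594246165, "sceneo", 62], [4.9333, 1.0743045936012026, "sceneb", 14], [4.9833, 0.9646856953559655, "topo", 104], [4.9833, 1.0032686772714978, "topb", 36], [5.0333, 0.9273296261243682, "sceneo", 59], [5.0333, 0.8972220750147191, "sceneb", 16], [5.0833, 0.783677057208708, "topo", 101], [5.0833, 0.8256989117012303, "topb", 37], [5.1333, 0.7372261399888114, "sceneo", 59], [5.1333, 0.7410856944109462, "sceneb", 14]]
```

Call:
send_rows(
  steps="-1 -0.024 -0.0215 0 0 0 0;-1 -0.010 -0.007 0 0 0 0;-1 0.0097 0.0106 0 0 0 0;-1 0.011 0.0091 0 0 0 0;-1 0.0121 0.0075 0 0 0 0",
)

```text
clock: 5.6
eef_pos: [0.5061, 0.1798, 0.1653]
tool_rot: [0.744, 0.668, 0.0, -0.0]
ft_force: [0.5, -0.0, 1.4]
grip_width: -0.0004
grasp_force: 0.0
```

Call:
send_rows(
  steps="-1 0.0129 0.0058 0 0 0 0;-1 0.0135 0.004 0 0 0 0;-1 0.0138 0.0022 0 0 0 0;-1 0.0139 0.0003 0 0 0 0;-1 0.0137 -0.0015 0 0 0 0",
)

```text
clock: 6.02
eef_pos: [0.5745, 0.1909, 0.1649]
tool_rot: [0.743, 0.669, -0.0, -0.0]
ft_force: [-0.2, 0.1, -0.3]
grip_width: -0.0002
grasp_force: 0.0
```

Call:
send_rows(
  steps="-1 0.0133 -0.0033 0 0 0 0;-1 0.0127 -0.0049 0 0 0 0;-1 0.0119 -0.0065 0 0 0 0;-1 0.0109 -0.0079 0 0 0 0;-1 0.0097 -0.0092 0 0 0 0",
)

```text
clock: 6.43
eef_pos: [0.6331, 0.1585, 0.1647]
tool_rot: [0.743, 0.669, -0.0, -0.0]
ft_force: [-0.3, 0.4, -0.6]
grip_width: -0.0002
grasp_force: 0.0
```

```bash
python3 est.py scene,top 20
```

```text
t 6.5333 x [-5.112 -1.809  0.935] res [ 0.004  0.028 -0.014 -0.015 -0.019  0.032 -0.01  -0.011] w -1.621 err mm [-16.5  25.7] z 0.1646 [['sceneo', 62], ['sceneb', 30], ['topb', 43]]
0.0216 -0.0388  ; 0.0033 -0.0137  ; 0.0014 -0.0139  ; -0.0004 -0.0139  ; -0.0022 -0.0136 |
-0.0040 -0.0131  ; -0.0056 -0.0124  ; -0.0071 -0.0115  ; -0.0085 -0.0105  ; -0.0097 -0.0092 |
-0.0108 -0.0079  ; -0.0116 -0.0064  ; -0.0122 -0.0049  ; -0.0127 -0.0033  ; -0.0129 -0.0017 |
-0.0129 -0.0001  ; -0.0128 0.0015  ; -0.0124 0.0030  ; -0.0119 0.0045  ; -0.0112 0.0058 |
w end -1.439
```

Call:
send_rows(
  steps="-1 0.018 -0.036 0 0 0 0;-1 0.0069 -0.0165 0 0 0 0;-1 0.0014 -0.0139 0 0 0 0;-1 -0.0004 -0.0139 0 0 0 0;-1 -0.0022 -0.0136 0 0 0 0",
)

```text
clock: 6.95
eef_pos: [0.6556, 0.0644, 0.1648]
tool_rot: [0.743, 0.669, -0.0, -0.0]
ft_force: [0.4, -0.5, -0.5]
grip_width: -0.0
grasp_force: 0.0
```

Call:
send_rows(
  steps="-1 -0.004 -0.0131 0 0 0 0;-1 -0.0056 -0.0124 0 0 0 0;-1 -0.0071 -0.0115 0 0 0 0;-1 -0.0085 -0.0105 0 0 0 0;-1 -0.0097 -0.0092 0 0 0 0",
)

```text
clock: 7.37
eef_pos: [0.6202, 0.0073, 0.1652]
tool_rot: [0.744, 0.669, -0.0, -0.0]
ft_force: [-0.1, -0.7, 0.0]
grip_width: 0.0
grasp_force: 0.0
```

Call:
send_rows(
  steps="-1 -0.0108 -0.0079 0 0 0 0;-1 -0.0116 -0.0064 0 0 0 0;-1 -0.0122 -0.0049 0 0 0 0;-1 -0.0127 -0.0033 0 0 0 0;-1 -0.0129 -0.0017 0 0 0 0",
)

```text
clock: 7.78
eef_pos: [0.5595, -0.0165, 0.1652]
tool_rot: [0.744, 0.669, 0.0, -0.0]
ft_force: [-0.2, -0.5, 0.1]
grip_width: 0.0
grasp_force: 0.0
```

```bash
python3 est.py scene 30
```

```text
t 7.8333 x [-5.111 -1.824  1.133] res [ 0.026 -0.016 -0.017 -0.021  0.039 -0.004 -0.003 -0.009] w -1.425 err mm [-3.7  1.2] z 0.1652 [['sceneo', 70]]
-0.0087 -0.0012  ; -0.0122 0.0015  ; -0.0119 0.0029  ; -0.0114 0.0042  ; -0.0107 0.0055 |
-0.0100 0.0066  ; -0.0091 0.0076  ; -0.0081 0.0085  ; -0.0070 0.0093  ; -0.0059 0.0100 |
-0.0048 0.0105  ; -0.0036 0.0108  ; -0.0023 0.0111  ; -0.0011 0.0112  ; 0.0001 0.0111 |
0.0012 0.0110  ; 0.0023 0.0107  ; 0.0034 0.0103  ; 0.0044 0.0098  ; 0.0054 0.0093 |
0.0062 0.0086  ; 0.0070 0.0079  ; 0.0077 0.0071  ; 0.0083 0.0062  ; 0.0088 0.0053 |
0.0092 0.0044  ; 0.0095 0.0035  ; 0.0097 0.0025  ; 0.0098 0.0016  ; 0.0098 0.0007 |
w end -1.118
```

Tracking is within 4 mm of the vial. I'll run three calls, then measure again.

Call:
send_rows(
  steps="-1 -0.0087 -0.0012 0 0 0 0;-1 -0.0122 0.0015 0 0 0 0;-1 -0.0119 0.0029 0 0 0 0;-1 -0.0114 0.0042 0 0 0 0;-1 -0.0107 0.0055 0 0 0 0",
)

```text
clock: 8.25
eef_pos: [0.5054, -0.0031, 0.1652]
tool_rot: [0.744, 0.669, 0.0, 0.0]
ft_force: [0.1, 0.8, -0.4]
grip_width: 0.0005
grasp_force: 0.0
```

Call:
send_rows(
  steps="-1 -0.01 0.0066 0 0 0 0;-1 -0.0091 0.0076 0 0 0 0;-1 -0.0081 0.0085 0 0 0 0;-1 -0.007 0.0093 0 0 0 0;-1 -0.0059 0.01 0 0 0 0",
)

```text
clock: 8.67
eef_pos: [0.4655, 0.0398, 0.1651]
tool_rot: [0.744, 0.669, 0.0, 0.0]
ft_force: [-0.2, -0.1, 0.4]
grip_width: 0.0001
grasp_force: 0.0
```

Call:
send_rows(
  steps="-1 -0.0048 0.0105 0 0 0 0;-1 -0.0036 0.0108 0 0 0 0;-1 -0.0023 0.0111 0 0 0 0;-1 -0.0011 0.0112 0 0 0 0;-1 0.0001 0.0111 0 0 0 0",
)

```text
clock: 9.08
eef_pos: [0.4543, 0.095, 0.165]
tool_rot: [0.743, 0.669, 0.0, 0.0]
ft_force: [0.4, 0.9, -0.5]
grip_width: 0.0002
grasp_force: 0.0
```

```bash
python3 est.py scene 25
```

```text
t 9.1333 x [-5.112 -1.815  1.062] res [-0.016 -0.02   0.042 -0.001 -0.001 -0.021 -0.011  0.016] w -1.287 err mm [ 3.4 -7.1] z 0.1651 [['sceneo', 51], ['sceneb', 14]]
-0.0010 0.0180  ; 0.0035 0.0106  ; 0.0046 0.0101  ; 0.0055 0.0095  ; 0.0064 0.0088 |
0.0073 0.0080  ; 0.0080 0.0072  ; 0.0086 0.0063  ; 0.0091 0.0053  ; 0.0095 0.0043 |
0.0098 0.0034  ; 0.0100 0.0024  ; 0.0101 0.0014  ; 0.0101 0.0004  ; 0.0100 -0.0006 |
0.0099 -0.0016  ; 0.0096 -0.0025  ; 0.0092 -0.0033  ; 0.0088 -0.0041  ; 0.0083 -0.0049 |
0.0078 -0.0056  ; 0.0072 -0.0062  ; 0.0065 -0.0068  ; 0.0059 -0.0073  ; 0.0052 -0.0077 |
w end -1.054
```

Call:
send_rows(
  steps="-1 -0.001 0.018 0 0 0 0;-1 0.0035 0.0106 0 0 0 0;-1 0.0046 0.0101 0 0 0 0;-1 0.0055 0.0095 0 0 0 0;-1 0.0064 0.0088 0 0 0 0",
)

```text
clock: 9.55
eef_pos: [0.4742, 0.1515, 0.165]
tool_rot: [0.744, 0.669, 0.0, 0.0]
ft_force: [0.6, 0.2, 0.9]
grip_width: -0.0002
grasp_force: 0.0
```

Call:
send_rows(
  steps="-1 0.0073 0.008 0 0 0 0;-1 0.008 0.0072 0 0 0 0;-1 0.0086 0.0063 0 0 0 0;-1 0.0091 0.0053 0 0 0 0;-1 0.0095 0.0043 0 0 0 0",
)

```text
clock: 9.97
eef_pos: [0.517, 0.1824, 0.1648]
tool_rot: [0.744, 0.669, -0.0, 0.0]
ft_force: [0.0, -0.4, 0.0]
grip_width: -0.0004
grasp_force: 0.0
```

Call:
send_rows(
  steps="-1 0.0098 0.0034 0 0 0 0;-1 0.01 0.0024 0 0 0 0;-1 0.0101 0.0014 0 0 0 0;-1 0.0101 0.0004 0 0 0 0;-1 0.01 -0.0006 0 0 0 0",
)

```text
clock: 10.38
eef_pos: [0.5671, 0.1891, 0.1646]
tool_rot: [0.744, 0.669, -0.0, 0.0]
ft_force: [-0.2, 0.5, 0.5]
grip_width: 0.0002
grasp_force: 0.0
```

```bash
python3 est.py scene 35
```

```text
t 10.4333 x [-5.114 -1.805  1.013] res [ 0.048  0.005  0.005 -0.019 -0.023  0.004  0.033 -0.017] w -1.16 err mm [-6.9 -1. ] z 0.1646 [['sceneo', 49], ['sceneb', 31]]
0.0167 -0.0014  ; 0.0094 -0.0034  ; 0.0090 -0.0042  ; 0.0085 -0.0050  ; 0.0079 -0.0058 |
0.0073 -0.0064  ; 0.0066 -0.0070  ; 0.0059 -0.0075  ; 0.0052 -0.0080  ; 0.0044 -0.0083 |
0.0036 -0.0086  ; 0.0028 -0.0088  ; 0.0020 -0.0090  ; 0.0012 -0.0090  ; 0.0004 -0.0090 |
-0.0004 -0.0090  ; -0.0011 -0.0088  ; -0.0018 -0.0086  ; -0.0025 -0.0084  ; -0.0032 -0.0081 |
-0.0038 -0.0077  ; -0.0044 -0.0073  ; -0.0049 -0.0069  ; -0.0054 -0.0064  ; -0.0058 -0.0059 |
-0.0062 -0.0054  ; -0.0066 -0.0048  ; -0.0069 -0.0043  ; -0.0071 -0.0037  ; -0.0073 -0.0031 |
-0.0075 -0.0025  ; -0.0076 -0.0020  ; -0.0076 -0.0014  ; -0.0076 -0.0008  ; -0.0076 -0.0003 |
w end -0.863
```

Call:
send_rows(
  steps="-1 0.0167 -0.0014 0 0 0 0;-1 0.0094 -0.0034 0 0 0 0;-1 0.009 -0.0042 0 0 0 0;-1 0.0085 -0.005 0 0 0 0;-1 0.0079 -0.0058 0 0 0 0",
)

```text
clock: 10.85
eef_pos: [0.618, 0.1686, 0.1647]
tool_rot: [0.744, 0.669, -0.0, -0.0]
ft_force: [0.8, 0.2, 0.2]
grip_width: 0.0001
grasp_force: 0.0
```

Call:
send_rows(
  steps="-1 0.0073 -0.0064 0 0 0 0;-1 0.0066 -0.007 0 0 0 0;-1 0.0059 -0.0075 0 0 0 0;-1 0.0052 -0.008 0 0 0 0;-1 0.0044 -0.0083 0 0 0 0",
)

```text
clock: 11.27
eef_pos: [0.6473, 0.1308, 0.165]
tool_rot: [0.744, 0.669, -0.0, 0.0]
ft_force: [2.0, -0.4, -0.7]
grip_width: -0.0002
grasp_force: 0.0
```

Call:
send_rows(
  steps="-1 0.0036 -0.0086 0 0 0 0;-1 0.0028 -0.0088 0 0 0 0;-1 0.002 -0.009 0 0 0 0;-1 0.0012 -0.009 0 0 0 0;-1 0.0004 -0.009 0 0 0 0",
)

```text
clock: 11.68
eef_pos: [0.6569, 0.0863, 0.165]
tool_rot: [0.744, 0.669, -0.0, -0.0]
ft_force: [-0.2, 0.5, -0.2]
grip_width: -0.0003
grasp_force: 0.0
```

Call:
send_rows(
  steps="-1 -0.0004 -0.009 0 0 0 0;-1 -0.0011 -0.0088 0 0 0 0;-1 -0.0018 -0.0086 0 0 0 0;-1 -0.0025 -0.0084 0 0 0 0;-1 -0.0032 -0.0081 0 0 0 0",
)

```text
clock: 12.1
eef_pos: [0.6475, 0.0436, 0.165]
tool_rot: [0.744, 0.669, -0.0, 0.0]
ft_force: [0.3, -0.7, -0.2]
grip_width: -0.0007
grasp_force: 0.0
```

```bash
python3 est.py scene 30
```

```text
t 12.15 x [-5.115 -1.803  1.004] res [ 0.007  0.007 -0.017 -0.023  0.004  0.029 -0.021  0.003] w -0.987 err mm [-1.4  3.2] z 0.1651 [['sceneo', 70]]
-0.0029 -0.0107  ; -0.0048 -0.0070  ; -0.0053 -0.0066  ; -0.0058 -0.0061  ; -0.0062 -0.0055 |
-0.0065 -0.0050  ; -0.0069 -0.0044  ; -0.0071 -0.0039  ; -0.0073 -0.0033  ; -0.0075 -0.0027 |
-0.0076 -0.0021  ; -0.0077 -0.0015  ; -0.0077 -0.0009  ; -0.0077 -0.0004  ; -0.0076 0.0002 |
-0.0075 0.0007  ; -0.0073 0.0013  ; -0.0072 0.0018  ; -0.0070 0.0022  ; -0.0067 0.0027 |
-0.0065 0.0031  ; -0.0062 0.0035  ; -0.0059 0.0039  ; -0.0055 0.0042  ; -0.0052 0.0045 |
-0.0048 0.0048  ; -0.0045 0.0051  ; -0.0041 0.0053  ; -0.0037 0.0055  ; -0.0033 0.0057 |
w end -0.746
```

Call:
send_rows(
  steps="-1 -0.0029 -0.0107 0 0 0 0;-1 -0.0048 -0.007 0 0 0 0;-1 -0.0053 -0.0066 0 0 0 0;-1 -0.0058 -0.0061 0 0 0 0;-1 -0.0062 -0.0055 0 0 0 0",
)

```text
clock: 12.57
eef_pos: [0.6221, 0.0079, 0.165]
tool_rot: [0.744, 0.669, -0.0, -0.0]
ft_force: [-0.5, -0.2, 0.3]
grip_width: 0.0
grasp_force: 0.0
```

Call:
send_rows(
  steps="-1 -0.0065 -0.005 0 0 0 0;-1 -0.0069 -0.0044 0 0 0 0;-1 -0.0071 -0.0039 0 0 0 0;-1 -0.0073 -0.0033 0 0 0 0;-1 -0.0075 -0.0027 0 0 0 0",
)

```text
clock: 12.98
eef_pos: [0.5868, -0.0111, 0.1651]
tool_rot: [0.744, 0.669, 0.0, 0.0]
ft_force: [0.5, -0.8, -0.5]
grip_width: -0.0002
grasp_force: 0.0
```

Call:
send_rows(
  steps="-1 -0.0076 -0.0021 0 0 0 0;-1 -0.0077 -0.0015 0 0 0 0;-1 -0.0077 -0.0009 0 0 0 0;-1 -0.0077 -0.0004 0 0 0 0;-1 -0.0076 0.0002 0 0 0 0",
)

```text
clock: 13.4
eef_pos: [0.5484, -0.0154, 0.165]
tool_rot: [0.744, 0.669, 0.0, 0.0]
ft_force: [0.3, -0.0, -0.2]
grip_width: -0.0003
grasp_force: 0.0
```

Call:
send_rows(
  steps="-1 -0.0075 0.0007 0 0 0 0;-1 -0.0073 0.0013 0 0 0 0;-1 -0.0072 0.0018 0 0 0 0;-1 -0.007 0.0022 0 0 0 0;-1 -0.0067 0.0027 0 0 0 0",
)

```text
clock: 13.82
eef_pos: [0.5128, -0.0065, 0.165]
tool_rot: [0.744, 0.669, 0.0, -0.0]
ft_force: [0.5, 0.6, 1.0]
grip_width: 0.0001
grasp_force: 0.0
```

Call:
send_rows(
  steps="-1 -0.0065 0.0031 0 0 0 0;-1 -0.0062 0.0035 0 0 0 0;-1 -0.0059 0.0039 0 0 0 0;-1 -0.0055 0.0042 0 0 0 0;-1 -0.0052 0.0045 0 0 0 0",
)

```text
clock: 14.23
eef_pos: [0.4837, 0.0129, 0.165]
tool_rot: [0.744, 0.669, 0.0, 0.0]
ft_force: [0.1, 0.1, 0.1]
grip_width: 0.0002
grasp_force: 0.0
```

```bash
python3 est.py scene 20; python3 - <<'E'
from est import *
t0,x,r=fit(json.load(open("log.json")))
q,w=coast(*x,100);a=q+OFF;print("rest amber",C+R*np.array([np.cos(a),np.sin(a)]), "at", t0+32/x[2]*np.log((abs(x[1])+2.2)/2.2))
E
```

```text
t 14.2833 x [-5.114 -1.806  1.014] res [-0.02  -0.025  0.003  0.031 -0.019  0.012 -0.042  0.032] w -0.774 err mm [0.6 2.1] z 0.165 [['sceneo', 61], ['sceneb', 19]]
-0.0053 0.0027  ; -0.0043 0.0051  ; -0.0040 0.0053  ; -0.0036 0.0055  ; -0.0032 0.0056 |
-0.0028 0.0057  ; -0.0024 0.0058  ; -0.0021 0.0059  ; -0.0017 0.0060  ; -0.0013 0.0060 |
-0.0010 0.0060  ; -0.0006 0.0060  ; -0.0003 0.0059  ; 0.0001 0.0059  ; 0.0004 0.0058 |
0.0007 0.0057  ; 0.0010 0.0056  ; 0.0013 0.0055  ; 0.0015 0.0053  ; 0.0018 0.0052 |
w end -0.621
rest amber [0.64958143 0.13259992] at 23.792690867135455
```

More than seven seconds of tracking is done, so I'm moving to the predicted rest point and waiting there.

Call:
send_rows(
  steps="-1 0.0166 0.012 0 0 0 0;-1 0.0166 0.012 0 0 0 0;-1 0.0166 0.012 0 0 0 0;-1 0.0166 0.012 0 0 0 0;-1 0.0166 0.012 0 0 0 0",
)

```text
clock: 14.7
eef_pos: [0.568, 0.0732, 0.165]
tool_rot: [0.744, 0.669, 0.0, 0.0]
ft_force: [0.3, 1.1, 0.9]
grip_width: -0.0
grasp_force: 0.0
```

Call:
send_rows(
  steps="-1 0.0166 0.012 0 0 0 0;-1 0.0166 0.012 0 0 0 0;-1 0.0166 0.012 0 0 0 0;-1 0.0166 0.012 0 0 0 0;-1 0.0166 0.012 0 0 0 0",
)

```text
clock: 15.12
eef_pos: [0.6509, 0.1333, 0.1647]
tool_rot: [0.743, 0.669, -0.0, -0.0]
ft_force: [0.4, 0.2, -0.1]
grip_width: -0.0004
grasp_force: 0.0
```

```bash
python3 - <<'E'
from est import *
for i in range(150): camera("scene")
m=measure(["scene","top"]);print(m,get_obs()["clock"])
E
```

```text
[[22.6167, -1.6742710790505648, 'sceneo', 58], [22.6167, -1.6225584547780456, 'sceneb', 28], [22.6667, -1.63242240569281, 'topb', 43]] 22.7167
```

Call:
send_rows(
  steps="-1 0 0 0 0 0 0;-1 0 0 0 0 0 0;-1 0 0 0 0 0 0;-1 0 0 0 0 0 0;-1 0 0 0 0 0 0",
)

```text
clock: 23.13
eef_pos: [0.6502, 0.1324, 0.165]
tool_rot: [0.744, 0.669, 0.0, 0.0]
ft_force: [0.7, -0.8, -0.5]
grip_width: 0.0001
grasp_force: 0.0
```

Call:
send_rows(
  steps="-1 0 0 0 0 0 0;-1 0 0 0 0 0 0;-1 0 0 0 0 0 0;-1 0 0 0 0 0 0;-1 0 0 0 0 0 0",
)

```text
clock: 23.55
eef_pos: [0.6502, 0.1325, 0.165]
tool_rot: [0.744, 0.669, 0.0, 0.0]
ft_force: [-1.0, 0.1, -0.4]
grip_width: 0.0
grasp_force: 0.0
```

Call:
send_rows(
  steps="-1 0 0 0 0 0 0;-1 0 0 0 0 0 0;-1 0 0 0 0 0 0;-1 0 0 0 0 0 0;-1 0 0 0 0 0 0",
)

```text
clock: 23.97
eef_pos: [0.6502, 0.1324, 0.165]
tool_rot: [0.744, 0.669, -0.0, 0.0]
ft_force: [0.4, 0.2, -0.8]
grip_width: 0.0001
grasp_force: 0.0
```

Call:
send_rows(
  steps="-1 0 0 0 0 0 0;-1 0 0 0 0 0 0;-1 0 0 0 0 0 0;-1 0 0 0 0 0 0;-1 0 0 0 0 0 0",
)

```text
clock: 24.38
eef_pos: [0.6502, 0.1325, 0.165]
tool_rot: [0.744, 0.669, 0.0, -0.0]
ft_force: [0.2, 0.4, 0.5]
grip_width: -0.0002
grasp_force: 0.0
```

Call:
send_rows(
  steps="-1 0 0 0 0 0 0;-1 0 0 0 0 0 0;-1 0 0 0 0 0 0;-1 0 0 0 0 0 0;-1 0 0 0 0 0 0",
)

```text
clock: 24.8
eef_pos: [0.6502, 0.1324, 0.165]
tool_rot: [0.744, 0.669, -0.0, -0.0]
ft_force: [-0.3, 0.3, 0.0]
grip_width: -0.0
grasp_force: 0.0
```

```bash
python3 - <<'E'
from est import *
m=measure(["scene","top"]);o=get_obs();print(m,o["clock"],o["eef_pos"])
for x in m:
    a=x[1]+OFF;print(x[2],C+R*np.array([np.cos(a),np.sin(a)]))
c=camera("scene");cv2.imwrite("pics/s3.png",cv2.resize(c["frame"][100:280,180:400,::-1],None,fx=3,fy=3))
E
```

```text
[[24.8, -1.7282949495474482, 'sceneo', 60], [24.8, -1.679279638349868, 'sceneb', 27], [24.85, -1.685225488265371, 'topb', 44]] 24.9 [0.65021638 0.13242193 0.16499404]
sceneo [0.6530417  0.12458756]
sceneb [0.65108232 0.12934604]
topb [0.65133241 0.128774  ]
```

View pics/s3.png

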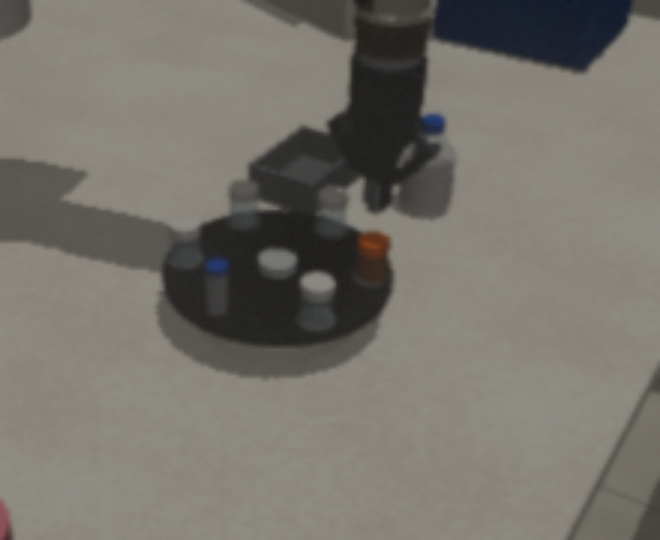

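The scene crop shows the fingertips just above the orange cap at (373,243), with the bottle and tray where they were. I'll make a small trim and check that the carousel is at rest.

Call:
send_rows(
  steps="-1 0.001 -0.004 0 0 0 0;-1 0 0 0 0 0 0;-1 0 0 0 0 0 0;-1 0 0 0 0 0 0;-1 0 0 0 0 0 0",
)

```text
clock: 25.37
eef_pos: [0.6512, 0.1284, 0.165]
tool_rot: [0.744, 0.669, -0.0, -0.0]
ft_force: [-0.3, 0.5, 0.3]
grip_width: 0.0001
grasp_force: 0.0
```

Call:
send_rows(
  steps="-1 0 0 0 0 0 0;-1 0 0 0 0 0 0;-1 0 0 0 0 0 0;-1 0 0 0 0 0 0;-1 0 0 0 0 0 0",
)

```text
clock: 25.78
eef_pos: [0.6512, 0.1285, 0.165]
tool_rot: [0.744, 0.669, -0.0, -0.0]
ft_force: [-0.1, 0.3, -0.3]
grip_width: -0.0
grasp_force: 0.0
```

Call:
send_rows(
  steps="-1 0 0 0 0 0 0;-1 0 0 0 0 0 0;-1 0 0 0 0 0 0;-1 0 0 0 0 0 0;-1 0 0 0 0 0 0",
)

```text
clock: 26.2
eef_pos: [0.6512, 0.1285, 0.165]
tool_rot: [0.744, 0.669, 0.0, 0.0]
ft_force: [-0.4, 0.3, -0.1]
grip_width: -0.0001
grasp_force: 0.0
```

```bash
python3 - <<'E'
from est import *
m=measure(["scene","top"]);print(m)
ok=abs(m[0][1]+1.728)<.02
print(ok, get_obs()["eef_pos"])
if ok: print(job_done())
E
```

```text
[[26.2, -1.7210277298900378, 'sceneo', 57], [26.2, -1.6816698109412003, 'sceneb', 27], [26.25, -1.6901864795977928, 'topb', 44]]
True [0.65120907 0.12842963 0.16498287]
the job is handed in; nothing more can be done
None
```

The job is handed in, verdict not shown: by camera estimates, the carousel spun up to about 1.8 rad/s, the gripper followed the amber vial for over 7 s above 0.77 rad/s, and it ended about 5 mm or less off the cap's axis with the carousel at rest.

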